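Back off the ratchet clamp

ROBOT

A 6-joint arm with a two-finger parallel gripper is mounted at the origin on the work surface. World frame = base frame: x ahead of the robot, y to its left, z up, the work surface at z = 0. Lengths are in m, angles in rad, forces in N, time in s.
With the tool pointing down it reaches from about 0.3 to 0.75 m from the base axis. Payload 8.5 kg.
Tool frame: the origin (TCP) lies on the centre line of the jaws, within the pads' length; the fingertips stand 8 mm ahead of it and the grasp point (between the pads) lies 11 mm behind it (r.tip_reach is the distance from the TCP to the fingertips, in m); z points along the fingers, y is the line along which they close (so a half turn about z gives the same grasp; the last joint's range is limited). The gripper opens to 85 mm and grips with 20 to 120 N. Pads are 22 mm wide; open, the fingers measure 114 mm over their backs; the gripper's body (76 mm by 85 mm) begins 54 mm behind the grasp point. The pads swing forward as they close: fully open they stand 13 mm farther back than shut.
Start: joints at [1.086, 0.381, 1.297, -0, 1.464, -0.215], TCP at [0.147, 0.53, 0.239] pointing down, gripper open.
Joint ranges: [-3.11, 3.11], [-0.89, 2.33], [0.22, 2.48], [-1.42, 4.56], [0.17, 2.85], [-2.88, 2.88]. Speed limits (rad/s): [2.39, 2.39, 3.14, 3.14, 3.14, 3.14].

INTERFACE

Orientations are given as a unit quaternion [x, y, z, w].
In Python, from bench import r, viewer, ticket, sensors gives the robot as it stands (r), with the cameras (viewer), the job (ticket) and the readings (sensors).
- The arm moves only by the tool creep_tool, called after "Request:" in YAML: its name, and indented under it one key for each argument. Schema: {"type":"object","properties":{"offsets":{"type":"array","items":{"type":"array","items":{"type":"array","items":{"type":"number"},"minItems":7,"maxItems":7},"minItems":1,"maxItems":20},"minItems":1,"maxItems":1},"only":{"type":"string"},"quiet":{"type":"boolean"},"lines":{"type":"string"}},"required":["offsets"],"additionalProperties":false}. offsets is a list that holds a single list of rows (three levels of brackets), with 1 to 20 rows, each of 7 numbers: dx, dy, dz in shares of 0.8 m (1.0 is 0.8 m), then a rotation vector rx, ry, rz in parts of the range, where 1.0 means 2 pi rad, then the finger opening in m; each row is the pose to reach, as a shift and turn from the pose commanded when the call began, along the tool's axes at that moment; what a row does not reach only later rows make up. A row lasts 1/12 s, in which the tool goes at most 0.0417 m and 0.125 rad, less where a joint would pass 70% of its speed; a pose out of reach is approached as far as the arm can. The fingers move at their own pace and stop on an object; the grip force is fixed at half the most. Time passes only in rows, so rows that do not move let the fingers close. The tool returns the time, the measured TCP pose, the force, the opening and the grip force at its end. only (a regular expression) keeps the lines of the reply that match it, lines (a string "A,B") keeps lines A to B, and quiet returns only ok. Input that does not fit is refused with a message, and nothing moves.
- sensors.get_obs(): the state, without advancing time (a new reading comes with each control period).
- viewer.get_image(name): name is "side" or "top" or "wrist"; returns a dict with "img" (420x560x3 uint8, red, green, blue), "fx", "fy", "cx", "cy" (pixels), "rvec" (rotation vector, rad) and "tvec" (3), from world to camera coordinates, as OpenCV has them. Camera axes: x right, y down, z forward; pixel columns grow to the right and rows downward; lengths in m; the calibration is good to about 2 mm. A picture is of the moment at which its call begins. There is no depth.
- ticket.hand_in(): hands the job in; it is judged then, once.
The state is a dict: "time": time; "joint_pos": joint angles; "dq": joint speeds; "effort": joint torques, N m; "eef_pos": TCP position; "tool_rot": TCP orientation; "contact_force": force on the tool from outside, world axes, zero at the start; "moment": the same for the moment, N m; "gripper_width": finger opening in m; "grasp_force": force on a finger pad.
Only numpy, scipy, OpenCV 4.12 (cv2) and the standard library are available. Lean on these libraries where they do the work, as an engineer would, in place of code of your own. Each camera call takes 0.05 s, during which the arm holds its last target. There are 200 camera calls.

TASK

The half-carved stag has to go into the bench clamp next, so open the clamp fully: press the thumb plate of the ratchet release on the sliding jaw all the way down, where it stays, and then push the jaw back along its bar, away from the fixed jaw, until it is up against the end stop. Pressing and pushing with the fingertips is all it takes; do not lift or shift the stag or any other loose thing on the bench, and finish clear of everything.

Things in the scene. Friction and masses are not known exactly. Their poses are not given: they have to be found in the camera images.
- clamp: bench clamp screwed to the bench (cannot move). Origin on the bench under the bar; x across the bar, y along it from fixed jaw to end stop, z up. Pine base board x -55 to +100, y -165 to +200, 18 mm thick. Steel bar at x = 0, 10 mm wide, top 62 mm above the bench, ratchet teeth underneath. The sliding jaw rides on the bar between fixed jaw and end stop
- fixed_jaw (a point): on the dark steel fixed jaw's inner face (looking along the clamp's +y, at the sliding jaw), above the middle of the bar, 85 mm above the bench. The jaw is 20 mm thick, x -22 to +75, top 103 mm above the bench; axes as the clamp's
- end_stop (a point): on the face, towards the sliding jaw, of the dark steel end stop block at the bar's other end, above the middle of the bar, 70 mm above the bench. Block 45 mm wide, 24 mm thick, top 78 mm above the bench; axes as the clamp's
- jaw (a joint): sliding jaw's place on the bar, in m, along the clamp's y: grows as it is pushed away from the fixed jaw, 0.150 up against the end stop (limit); starts between 0.005 and 0.065. Locked both ways (about 3 mm of play) by the ratchet until the release is down; then slides with about 3 to 4 N, no spring, and stays where it is left
- release (a joint): ratchet release, in m: 0 up and locked, 0.009 pressed all the way down (limit). Needs about 4 to 5 N downwards, has no spring, and stays down once pressed. The ratchet is free from about 0.006 on
- jaw_face (a point): point to push: on the sliding jaw's inner face (it looks at the fixed jaw, along the clamp's -y), above the middle of the bar, 85 mm above the bench, 23 mm above the bar's top. Moves with the jaw; axes as the clamp's. Face plate x -22 to +75 from here, 14 mm thick, top 105 mm above the bench. At the start 90 to 150 mm from the fixed jaw; that space is empty over the bar
- release_top (a point): centre of the top of the release's square steel thumb plate, 32 x 32 x 6 mm on a 12 mm stem: the highest part of the clamp, 130 mm above the bench when up, 121 mm when down. It rides on the sliding jaw, 36 mm behind jaw_face towards the end stop; axes as the clamp's
- stag: half-carved basswood stag standing on its own little base 50 x 85 mm, 113 mm tall, loose, beside the clamp's work space (clamp's +x side). Leave alone. Origin at the centre of its underside
- star_wheel: loose brass six-pointed star wheel, 42 mm across, 6 mm thick with a 10 mm hub, lying on the clamp's base board between the jaws, beside the bar. Leave alone. Origin at the centre of its underside
- collet: loose rusted steel collet, 34 mm across, 46 mm high, standing on the bench on the clamp's -x side. Leave alone. Origin at the centre of its underside
- tin_box: loose faded tin box with a lift-off lid, 115 x 165 mm, 92 mm high over its knob, to the robot's right. Leave alone. Origin at the centre of its underside
- cone_weight: loose cast iron clock weight shaped like a fir cone, 50 mm across, 100 mm tall, standing on the bench near the end stop, on the clamp's +x side. Leave alone. Origin at the centre of its underside
- mallet: loose carver's mallet lying on the bench at the robot's left, head 70 mm in diameter and 90 mm long, the handle 190 mm. Leave alone. Origin on the bench under the middle of its head
- gouge: loose carving tool with a round handle, 190 mm long, lying at the robot's left. Leave alone. Origin under its middle

How it is judged:
On the way, in this order (a step that is already met when the one before it is completed fails the run):
1. the ratchet release is pressed down, with the jaw still well short of the end stop (value of joint release above 0.0065 m and value of joint jaw below 0.08 m), for 0.1 s.
2. the sliding jaw is pushed back against the end stop (value of joint jaw above 0.145 m), for 0.2 s.
At the end, for the whole second after the job is handed in: the sliding jaw is at rest within 5 mm of the end stop (joint above 0.145 m of 0.150), and the stag still stands and every loose thing is within 10 mm of where it was (value of joint jaw above 0.145 m and velocity of joint jaw between -0.01 and 0.01 m/s and distance of each of stag, star_wheel, collet, tin_box, cone_weight, mallet, gouge from where it was at the start of the episode below 0.01 m and angle between stag's own z axis and vertical below 0.15 rad); the robot touches nothing.
It fails at once if the half-carved stag is knocked, shifted or lifted (more than 10 mm) (distance of stag from where it was at the start of the episode above 0.01 m).
It fails at once if another loose thing is knocked, shifted or lifted (more than 10 mm) (distance of any of star_wheel, collet, tin_box, cone_weight, mallet, gouge from where it was at the start of the episode above 0.01 m).
It also fails if it takes over 38 s, if anything falls off the work surface, if the arm or the gripper's body presses on something with over 40 N, if the wrist force passes 120 N, or if a joint passes its speed limit or range.

## Working session

There is one attempt and no reset: what is moved stays moved. The work goes in short steps, Python scripts to look and compute and a tool call to move; the robot and the scene stay as the last step left them, time stands still between calls to the robot, and variables do not carry over. Pictures are saved under pics/ and viewed, at most 10 in all, crops included, and the job is handed in when it is done.

```bash
ls; mkdir -p pics; python3 - <<'E'
from bench import r, viewer, ticket, sensors
import cv2
for n in("top","side"):
    d=viewer.get_image(n); cv2.imwrite(f"pics/{n}0.png",d["img"][:,:,::-1]); print(n,d["fx"],d["cx"],d["cy"],d["rvec"],d["tvec"])
o=sensors.get_obs(); print(o, r.tip_reach)
E
```

```text
bench.py
pics
top 453.06583184888467 280.0713635305243 206.44432782245352 [ 2.09564231 -2.14361196  0.18493476] [-0.02450938  0.58435532  1.45241375]
side 494.04831526813734 278.11054359107493 209.01697469506078 [ 2.18519332 -0.77987566  0.32812825] [-0.48646502  0.30843145  1.13044772]
{'time': 0.1, 'joint_pos': array([ 1.08568777e+00,  3.81129195e-01,  1.29816739e+00, -1.20558106e-05,
        1.46358256e+00, -2.15243814e-01]), 'dq': array([ 0.00048944, -0.00184997, -0.001527  ,  0.00094199,  0.00019905,
        0.0004606 ]), 'effort': array([ 3.72326540e-03, -4.49218619e+01, -2.31653130e+01, -2.01616667e-04,
        3.71795511e-03, -1.91879622e-05]), 'eef_pos': array([0.14648669, 0.52987426, 0.23877913]), 'tool_rot': array([ 1.34522628e-01,  9.90910313e-01, -6.06264468e-04, -2.15044793e-04]), 'contact_force': array([-0.09547976,  0.33405515, -0.05934887]), 'moment': array([ 0.01666164, -0.01279467,  0.02842322]), 'grasp_force': 0.0, 'gripper_width': 0.085184172997607} 0.008
```

View pics/top0.png

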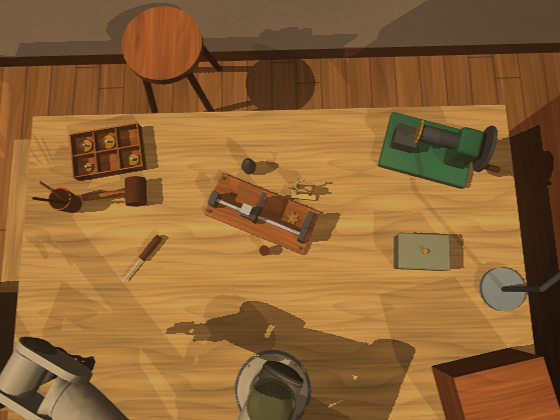

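View pics/side0.png

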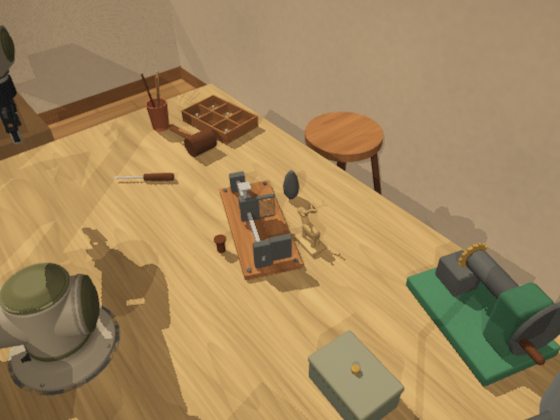

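The top view shows the clamp at about (262,212), with the end stop at the left (212,203), the thumb plate near (248,209) and the fixed jaw near (308,228). In the side view the plate is near (243,188). I'll enlarge both.

```bash
python3 - <<'E'
import cv2,numpy as np
a=cv2.imread("pics/top0.png")[150:260,195:345]; b=cv2.imread("pics/side0.png")[165:280,205:335]
a=cv2.resize(a,None,fx=5,fy=5,interpolation=cv2.INTER_CUBIC);b=cv2.resize(b,None,fx=5,fy=5,interpolation=cv2.INTER_CUBIC)
cv2.imwrite("pics/topc.png",a);cv2.imwrite("pics/sidec.png",b)
E
```

```text
(no output)
```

View pics/topc.png

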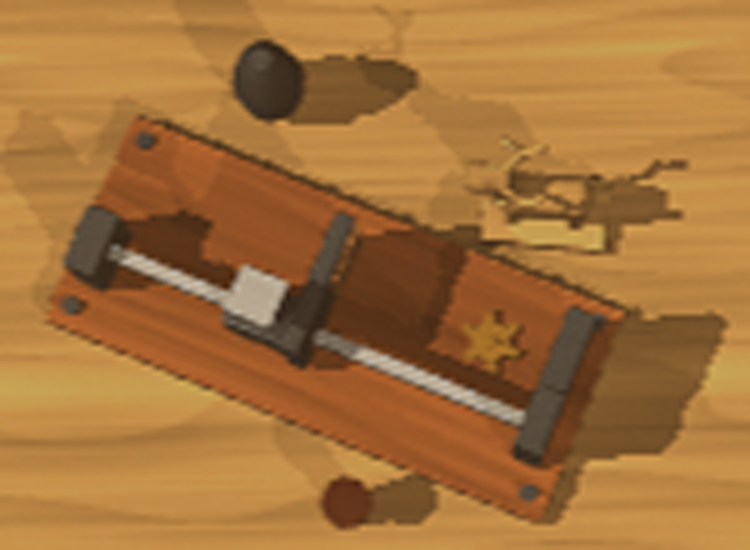

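View pics/sidec.png

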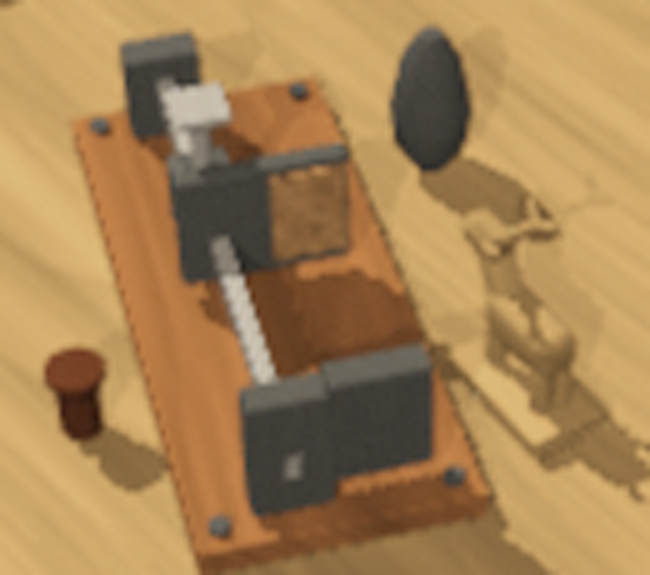

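The crops show the board's corners in the top crop at (140,118), (630,312), (545,522) and (50,320). The plate centre is at (256,294) there and at (199,105) in the side crop. The stag and the fir cone are on the upper (+x) side, and the collet is on the lower side.

```bash
cat > h.py <<'E'
from bench import r, viewer, ticket, sensors
import cv2,numpy as np
from scipy.spatial.transform import Rotation as R
def ray(d,p):
    M=cv2.Rodrigues(np.array(d["rvec"],float))[0]; c=-M.T@d["tvec"]
    v=M.T@np.array([(p[0]-d["cx"])/d["fx"],(p[1]-d["cy"])/d["fy"],1]); return c,v/np.linalg.norm(v)
def plane(d,p,z):
    c,v=ray(d,p); return c+v*(z-c[2])/v[2]
def tri(d1,p1,d2,p2):
    c1,v1=ray(d1,p1);c2,v2=ray(d2,p2)
    s=np.linalg.lstsq(np.c_[v1,-v2],c2-c1,rcond=None)[0]
    a,b=c1+s[0]*v1,c2+s[1]*v2; return (a+b)/2,np.linalg.norm(a-b)
def proj(d,X): return cv2.projectPoints(np.array([X],float),np.array(d["rvec"],float),np.array(d["tvec"],float),np.array([[d["fx"],0,d["cx"]],[0,d["fy"],d["cy"]],[0,0,1]]),None)[0].ravel()
E
python3 - <<'E'
from h import *
np.set_printoptions(precision=4,suppress=True)
T=viewer.get_image("top");S=viewer.get_image("side")
t=lambda u,v:(195+u/5-.4,150+v/5-.4); s=lambda u,v:(205+u/5-.4,165+v/5-.4)
W=np.array([plane(T,t(*p),.018)[:2] for p in[(140,118),(630,312),(545,522),(50,320)]])
C=np.array([[.1,.2],[.1,-.165],[-.055,-.165],[-.055,.2]])
rot,_=R.align_vectors(np.c_[W-W.mean(0),np.zeros(4)],np.c_[C-C.mean(0),np.zeros(4)])
th=rot.as_rotvec()[2]; A=rot.as_matrix()[:2,:2]; o=W.mean(0)-A@C.mean(0)
print("clamp",o,th,"res",W-(C@A.T+o))
cl=lambda X:A.T@(np.array(X)[:2]-o)
P,e=tri(T,t(256,294),S,s(199,105)); print("plate",P,e,cl(P), plane(T,t(256,294),.13),cl(plane(T,t(256,294),.13)),cl(plane(S,s(199,105),.13)))
for n,u,z in[("endstop top near edge",(118,220),.078),("fixed top mid",(545,385),.103)]:
  print(n,cl(plane(T,t(*u),z)))
print("jawtop",cl(plane(T,t(345,215),.105)),"stag",cl(plane(T,t(550,235),0)),"cone",cl(plane(T,t(268,80),.05)),"collet",cl(plane(T,t(347,503),.046)))
o=sensors.get_obs(); print(o["eef_pos"],R.from_quat(o["tool_rot"]).as_matrix())
E
```

```text
clamp [0.5421 0.0158] -0.4098495430975051 res [[-0.0014 -0.0006]
 [-0.0001  0.0008]
 [ 0.0012  0.0011]
 [ 0.0004 -0.0013]]
plate [0.5661 0.0701 0.1272] 0.00032286100334488977 [0.0004 0.0594] [0.5657 0.0698 0.13  ] [0.0002 0.0589] [-0.0003  0.056 ]
endstop top near edge [0.0185 0.1706]
fixed top mid [ 0.019  -0.1308]
jawtop [0.073  0.0297] stag [ 0.1325 -0.0936] cone [0.1499 0.1214] collet [-0.0944 -0.0384]
[0.1465 0.53   0.239 ] [[-0.9638  0.2665 -0.0004]
 [ 0.2665  0.9638 -0.0007]
 [ 0.0002 -0.0008 -1.    ]]
```

The measurements agree: the plate triangulates at z 0.127 with clamp x ≈ 0 and y = 0.059, so the jaw face is at y ≈ 0.023. Next I go above the plate with the fingers shut and the tool turned to match the clamp.

The manual's scale: shifts go in shares of 0.8 m and turns go in shares of 2 pi rad. Converting my numbers, -0.527 m / 0.8 = -0.6588, -0.3315 m / 0.8 = -0.4144, 0.14 rad / 6.2832 = 0.0223.

Request:
creep_tool:
  offsets:
    - [[-0.6588, -0.4144, 0, 0, 0, 0.0223, 0], [-0.6588, -0.4144, 0, 0, 0, 0.0223, 0], [-0.6588, -0.4144, 0, 0, 0, 0.0223, 0], [-0.6588, -0.4144, 0, 0, 0, 0.0223, 0], [-0.6588, -0.4144, 0, 0, 0, 0.0223, 0], [-0.6588, -0.4144, 0, 0, 0, 0.0223, 0], [-0.6588, -0.4144, 0, 0, 0, 0.0223, 0], [-0.6588, -0.4144, 0, 0, 0, 0.0223, 0], [-0.6588, -0.4144, 0, 0, 0, 0.0223, 0], [-0.6588, -0.4144, 0, 0, 0, 0.0223, 0], [-0.6588, -0.4144, 0, 0, 0, 0.0223, 0], [-0.6588, -0.4144, 0, 0, 0, 0.0223, 0], [-0.6588, -0.4144, 0, 0, 0, 0.0223, 0], [-0.6588, -0.4144, 0, 0, 0, 0.0223, 0], [-0.6588, -0.4144, 0, 0, 0, 0.0223, 0], [-0.6588, -0.4144, 0, 0, 0, 0.0223, 0], [-0.6588, -0.4144, 0.0375, 0, 0, 0.0223, 0], [-0.6588, -0.4144, 0.075, 0, 0, 0.0223, 0], [-0.6588, -0.4144, 0.075, 0, 0, 0.0223, 0], [-0.6588, -0.4144, 0.075, 0, 0, 0.0223, 0]]

```text
time: 1.87
eef_pos: [0.5657, 0.0703, 0.1789]
tool_rot: [0.203, 0.979, -0.0, -0.001]
contact_force: [0.4, 1.3, 0.3]
gripper_width: -0.0002
grasp_force: 0.0
```

```bash
python3 - <<'E'
from h import *
np.set_printoptions(precision=4,suppress=True)
o=sensors.get_obs(); print(o["eef_pos"],R.from_quat(o["tool_rot"]).as_matrix(),o["contact_force"])
d=viewer.get_image("side"); cv2.imwrite("pics/s2.png",cv2.resize(d["img"][110:260,180:340,::-1],None,fx=4,fy=4))
E
```

```text
[0.5657 0.0703 0.1789] [[-0.9173  0.3983 -0.0028]
 [ 0.3983  0.9173  0.0003]
 [ 0.0027 -0.0009 -1.    ]] [0.3879 1.3074 0.3297]
```

View pics/s2.png

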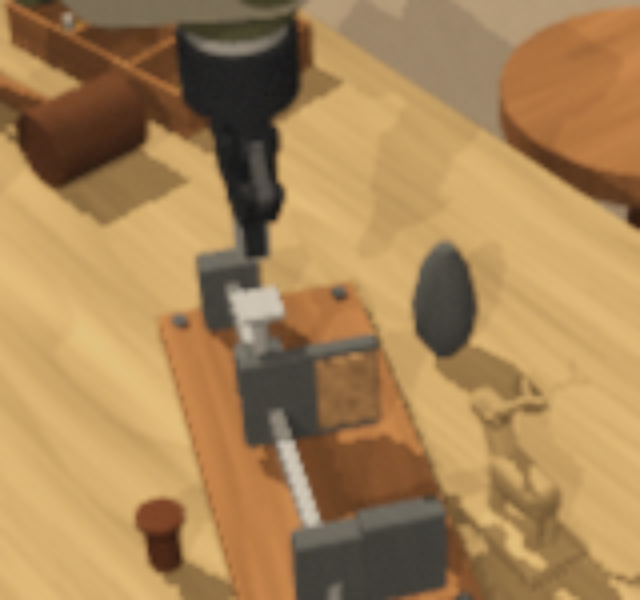

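The shut fingertips at crop (255,250) hang right above the plate at (257,300). I'll press down gently.

In the tool's units: 0.051 m / 0.8 = 0.0638, 0.05 m / 0.8 = 0.0625.

Request:
creep_tool:
  offsets:
    - [[0, 0, 0.025, 0, 0, 0, 0], [0, 0, 0.0425, 0, 0, 0, 0], [0, 0, 0.0475, 0, 0, 0, 0], [0, 0, 0.05, 0, 0, 0, 0], [0, 0, 0.0525, 0, 0, 0, 0], [0, 0, 0.055, 0, 0, 0, 0], [0, 0, 0.0575, 0, 0, 0, 0], [0, 0, 0.06, 0, 0, 0, 0], [0, 0, 0.0613, 0, 0, 0, 0], [0, 0, 0.0625, 0, 0, 0, 0], [0, 0, 0.0638, 0, 0, 0, 0], [0, 0, 0.0638, 0, 0, 0, 0]]

```text
time: 2.92
eef_pos: [0.5667, 0.0701, 0.129]
tool_rot: [0.203, 0.979, 0.0, 0.001]
contact_force: [1.1, 1.5, 6.5]
gripper_width: 0.0004
grasp_force: 3.4
```

In the tool's units: 0.003 m / 0.8 = 0.0038, 0.002 m / 0.8 = 0.0025.

Request:
creep_tool:
  offsets:
    - [[0, 0, 0.0013, 0, 0, 0, 0], [0, 0, 0.0025, 0, 0, 0, 0], [0, 0, 0.0038, 0, 0, 0, 0], [0, 0, 0.0038, 0, 0, 0, 0]]

```text
time: 3.25
eef_pos: [0.567, 0.0702, 0.1287]
tool_rot: [0.203, 0.979, 0.0, 0.002]
contact_force: [-5.0, 1.1, 26.9]
gripper_width: 0.0002
grasp_force: 13.7
```

The force rose to 27 N with the tip at 0.121, so the release is bottomed. Up, back over the gap, then down in front of the jaw face.

In the tool's units: -0.09 m / 0.8 = -0.1125, -0.04 m / 0.8 = -0.05.

Request:
creep_tool:
  offsets:
    - [[0, 0, -0.025, 0, 0, 0, 0], [0, 0, -0.05, 0, 0, 0, 0], [0, -0.0375, -0.05, 0, 0, 0, 0], [0, -0.075, -0.05, 0, 0, 0, 0], [0, -0.1125, -0.05, 0, 0, 0, 0], [0, -0.1125, -0.05, 0, 0, 0, 0], [0, -0.1125, -0.0125, 0, 0, 0, 0], [0, -0.1125, 0.0188, 0, 0, 0, 0], [0, -0.1125, 0.0413, 0, 0, 0, 0], [0, -0.1125, 0.0413, 0, 0, 0, 0], [0, -0.1125, 0.0413, 0, 0, 0, 0]]

```text
time: 4.17
eef_pos: [0.5299, -0.0122, 0.0918]
tool_rot: [0.203, 0.979, 0.0, -0.001]
contact_force: [0.0, 0.2, 0.3]
gripper_width: 0.0003
grasp_force: 0.0
```

```bash
python3 - <<'E'
from h import *
np.set_printoptions(precision=4,suppress=True)
o=sensors.get_obs(); A=R.from_rotvec([0,0,-.4098]).as_matrix()[:2,:2]
print(A.T@(o["eef_pos"][:2]-[.5421,.0158]),R.from_quat(o["tool_rot"]).as_matrix())
d=viewer.get_image("side"); cv2.imwrite("pics/s3.png",cv2.resize(d["img"][110:260,180:340,::-1],None,fx=4,fy=4))
E
```

```text
[-0.     -0.0305] [[-0.9173  0.3983 -0.0025]
 [ 0.3983  0.9173  0.0006]
 [ 0.0025 -0.0005 -1.    ]]
```

View pics/s3.png

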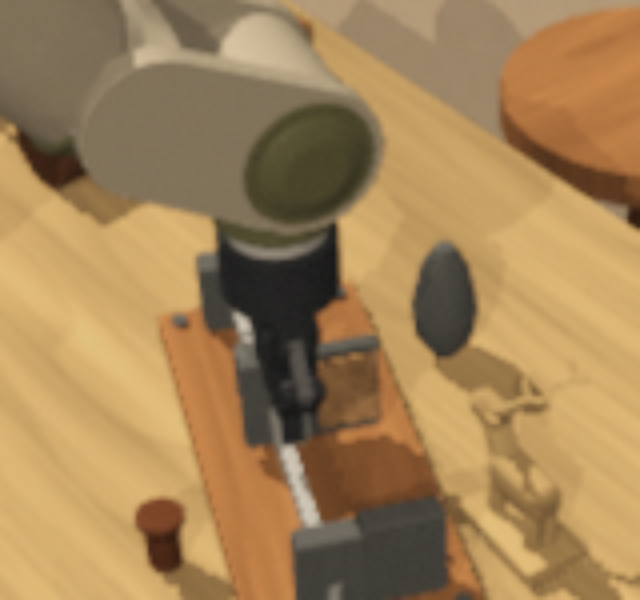

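The fingers are down over the bar in front of the jaw face, tips near crop (290,435), and clear of the rest. Now I push.

In the tool's units: 0.12 m / 0.8 = 0.15, 0.118 m / 0.8 = 0.1475.

Request:
creep_tool:
  offsets:
    - [[0, 0.0188, 0, 0, 0, 0, 0], [0, 0.0313, 0, 0, 0, 0, 0], [0, 0.04, 0, 0, 0, 0, 0], [0, 0.0475, 0, 0, 0, 0, 0], [0, 0.055, 0, 0, 0, 0, 0], [0, 0.0625, 0, 0, 0, 0, 0], [0, 0.07, 0, 0, 0, 0, 0], [0, 0.0775, 0, 0, 0, 0, 0], [0, 0.085, 0, 0, 0, 0, 0], [0, 0.0925, 0, 0, 0, 0, 0], [0, 0.1, 0, 0, 0, 0, 0], [0, 0.1075, 0, 0, 0, 0, 0], [0, 0.115, 0, 0, 0, 0, 0], [0, 0.1225, 0, 0, 0, 0, 0], [0, 0.13, 0, 0, 0, 0, 0], [0, 0.1375, 0, 0, 0, 0, 0], [0, 0.1425, 0, 0, 0, 0, 0], [0, 0.1475, 0, 0, 0, 0, 0], [0, 0.15, 0, 0, 0, 0, 0], [0, 0.15, 0, 0, 0, 0, 0]]

```text
time: 5.88
eef_pos: [0.578, 0.0983, 0.0921]
tool_rot: [0.203, 0.979, 0.0, -0.0]
contact_force: [-1.1, -0.9, 0.1]
gripper_width: 0.0
grasp_force: 0.0
```

In the tool's units: 0.012 m / 0.8 = 0.015, 0.009 m / 0.8 = 0.0113.

Request:
creep_tool:
  offsets:
    - [[0, 0.0038, 0, 0, 0, 0, 0], [0, 0.0075, 0, 0, 0, 0, 0], [0, 0.0113, 0, 0, 0, 0, 0], [0, 0.015, 0, 0, 0, 0, 0]]

```text
time: 6.22
eef_pos: [0.5806, 0.1045, 0.0921]
tool_rot: [0.203, 0.979, -0.005, -0.003]
contact_force: [-19.0, -39.1, 12.5]
gripper_width: -0.0
grasp_force: 22.3
```

Request:
creep_tool:
  offsets:
    - [[0, 0.0038, 0, 0, 0, 0, 0], [0, 0.0063, 0, 0, 0, 0, 0], [0, 0.0075, 0, 0, 0, 0, 0]]

```text
time: 6.47
eef_pos: [0.5808, 0.1048, 0.0922]
tool_rot: [0.204, 0.979, -0.01, -0.005]
contact_force: [-28.2, -60.4, 18.7]
gripper_width: -0.0001
grasp_force: 33.5
```

The jaw is hard against the stop: 60 N, with the tool at clamp y ≈ 0.097, which is consistent with the face at its end position. Now I back off and lift.

In the tool's units: -0.2 m / 0.8 = -0.25, 0.12 m / 0.8 = 0.15.

Request:
creep_tool:
  offsets:
    - [[0, -0.0075, 0, 0, 0, 0, 0], [0, -0.015, 0, 0, 0, 0, 0], [0, -0.0375, 0, 0, 0, 0, 0], [0, -0.075, 0, 0, 0, 0, 0], [0, -0.075, -0.0375, 0, 0, 0, 0], [0, -0.075, -0.0875, 0, 0, 0, 0], [0, -0.075, -0.1375, 0, 0, 0, 0], [0, -0.075, -0.1875, 0, 0, 0, 0], [0, -0.125, -0.225, 0, 0, 0, 0], [0, -0.175, -0.225, 0, 0, 0, 0], [0, -0.225, -0.225, 0, 0, 0, 0], [0.05, -0.25, -0.225, 0, 0, 0, 0], [0.1, -0.25, -0.225, 0, 0, 0, 0], [0.15, -0.25, -0.225, 0, 0, 0, 0], [0.2, -0.25, -0.225, 0, 0, 0, 0], [0.225, -0.25, -0.225, 0, 0, 0, 0], [0.225, -0.25, -0.225, 0, 0, 0, 0], [0.225, -0.25, -0.225, 0, 0, 0, 0]]

```text
time: 7.97
eef_pos: [0.3404, 0.003, 0.2729]
tool_rot: [0.203, 0.979, 0.0, 0.001]
contact_force: [0.9, -0.2, 0.5]
gripper_width: 0.0001
grasp_force: 0.0
```

```bash
python3 - <<'E'
from h import *
d=viewer.get_image("top"); a=d["img"][150:260,195:345,::-1]; cv2.imwrite("pics/t4.png",cv2.resize(a,None,fx=5,fy=5,interpolation=cv2.INTER_CUBIC))
E
```

```text
(no output)
```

View pics/t4.png

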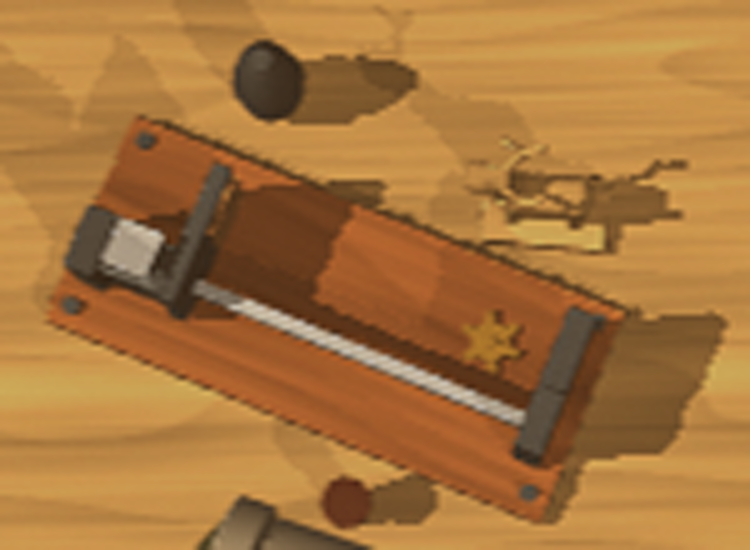

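The jaw plate is at crop (133,248), up against the end stop. The stag, star wheel, collet and cone are unmoved and the arm is clear, so I'm handing in.

```bash
python3 -c "
from bench import r, viewer, ticket, sensors
print(ticket.hand_in())"
```

```text
the job is handed in; nothing more can be done
None
```

The job is handed in after about 8 s of robot time: the release is fully down, the jaw is against the end stop, the stag, star wheel, collet and cone weight look unmoved in the last picture, and the arm is clear; no verdict came back, and I didn't re-check the tin box, mallet or gouge, which the arm stayed away from.

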